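# Lift the heavy flap with the foot lever and hold it open

### The job

A workmate needs the blue case out of the low steel box, whose heavy flap has no handle. With the fingertips push the lifting lever forward along its guide by the end of its wooden pad until its flat toe is right under the flap's overhanging lip and stops against the box, then press the pad down as far as it will go and keep pressing, so that the flap stays up; finish while holding it like this. Do not pick up the lever, do not touch the flap with the gripper, and leave the things lying round about alone.

Things in the scene. Friction and masses are not known exactly. Their poses are not given: they have to be found in the camera images.
- station: Fixed grey steel box (92 deep, 150 wide, 56 high, blue case inside) with a plywood bed before it. Origin at bench level under the middle of the box's front wall (outer face at x = 0); x points from the bed into the box, y across, z up. Bed: x = -230 to 0, 110 wide, top 40 above the bench.
- lever_pad (a point): Centre of the top face of the wooden pad (46 long, 42 wide, 26 thick) at the lever's long end. Axes: x from pad to toe, z up. The pad is tilted 12 degrees at the start (rear higher); the middle of its rear face is 25 mm behind and 8 mm below this point. Height: 112 mm at the start, about 30 pressed to the bench, and then about 13 mm further from the box, as it swings about the heel.
- lever_toe (a point): Tip of the lever's flat steel toe (50 wide, 10 thick), half-way up its thickness; lever axes. It starts 8 to 35 mm short of the lip; home, it meets the box's front wall (station x = 0), 22 mm under the lip.
- lever_heel (a point): Underside of the round heel (radius 14) on which the lever rocks on the bed, 110 mm behind the toe tip; a light arm rises from it to the pad, centre 180 mm behind the heel. The lever is one loose rigid piece, 0.8 kg. Sliding it takes some 3 to 7 N, pressing the pad down with the flap on the toe about 7 to 15 N.
- tape_measure: Bystander: yellow tape measure, 68x95x35, beside the lever; origin under its centre.
- tin_small: Bystander: small black tin, 40 across, 75 high, standing beside the lever; origin under its centre.
- offcut_c: Bystander: dark wooden strip, 30x200x18, lying alongside the bed; origin under its centre.
- bed_guide (a point): Point on the bed's top, mid-width, 105 mm before the box wall; station axes. Two rails 14 mm high (inner faces at y = +/-28.5 mm) let the lever slide freely along x. Behind this point, to the bed's end, a slot 36 wide along the middle lets the lever's arm swing down to the bench.
- flap: Heavy steel flap (about 2 kg, 154 wide, 118 long, 14 thick). Origin: middle of its lower front edge (the lip), 22 mm in front of the box's wall and 56 mm above the bench when shut; the hinge axis (along y) lies 114 mm behind it on the box's far top edge. With the toe home and the pad pressed to the bench the lip rises to about 92 mm above the bench.

How it is judged:
By the outcome, as a careful person would: the job done as asked, in the order asked, and still so for the second after the job is handed in, while the arm keeps its last pose, push and grip.
It also fails if it takes over 40 s, if anything falls off the work surface, if the arm or the gripper's body presses on something with over 40 N, if the wrist force passes 120 N, or if a joint passes its speed limit or range.

### The arm

A 6-joint arm with a two-finger parallel gripper is mounted at the origin on a cart in front of the work surface, level with it; the furniture and walls round the work are solid. World frame = base frame: x ahead of the robot, y to its left, z up, the work surface at z = 0. Lengths are in m, angles in rad, forces in N, time in s.
With the tool pointing down it reaches from about 0.275 to 0.875 m from the base axis. Payload 12.5 kg.
Tool frame: the origin (TCP) lies on the centre line of the jaws, within the pads' length; the fingertips stand 25 mm ahead of it and the grasp point (between the pads) lies 6 mm ahead of it; z points along the fingers, y is the line along which they close (so a half turn about z gives the same grasp; the last joint's range is limited). The gripper opens to 85 mm and grips with 20 to 120 N. Pads are 22 mm wide; open, the fingers measure 114 mm over their backs; the gripper's body (76 mm by 85 mm) begins 54 mm behind the grasp point. The pads swing forward as they close: fully open they stand 13 mm farther back than shut.
Start: joints at [-1.224, 0.351, 1.652, -0, 1.139, -0.085], TCP at [0.23, -0.499, 0.256] pointing down, gripper open.
Joint ranges: [-2.75, 2.75], [-0.79, 2.1], [0.01, 2.65], [-1.57, 4.71], [0.07, 3.14], [-2.87, 2.87]. Speed limits (rad/s): [2.22, 2.22, 2.79, 3.14, 3.14, 3.14].

### API

Orientations are given as a unit quaternion [x, y, z, w].
In Python, from station import telemetry, viewer, manip gives the robot as it stands. The module is installed in compiled form; this text tells all that it offers.
- The arm moves only by the tool move_arm, never from a script. Its argument "moves" is text: rows parted by semicolons, each of 7 numbers parted by spaces: the shift along the tool's x, y, z in cm, then the turn, a rotation vector about the tool's x, y, z in rad, then the finger opening in cm, from 0 to 8.54. A call has 1 to 8 rows; each row is the pose to reach, as a shift and turn from the pose commanded when the call began, along the tool's axes at that moment; what a row does not reach only later rows make up. A row lasts 1/10 s, in which the tool goes at most 50 mm and 8.59 degrees, less where a joint would pass 70% of its speed; a pose out of reach is approached as far as the arm can. A call with a gripper value outside its range is refused whole. The fingers move at their own pace and stop on an object; the grip force is fixed at half the most. Time passes only in rows, so rows that repeat a pose let the fingers close. It gives the time, the measured TCP pose, the force, the opening and the grip force at its end, in the units of the state.
- telemetry.read_state(): the state, without advancing time (a new reading comes with each control period).
- viewer.grab_frame(name): name is "scene" or "top" or "wrist"; returns the picture (384x512x3 uint8, red, green, blue); there is no depth.
- viewer.camera_info(name): a dict with "vfov" (degrees; the focal length in pixels is half the picture's height over the tangent of half this angle, whatever the lens; pixels are square), "cx", "cy" (the principal point, pixels), "rvec" (rotation vector, rad) and "tvec" (3), from world to camera coordinates, as OpenCV has them. Camera axes: x right, y down, z forward; pixel columns grow to the right and rows downward; lengths in m; the calibration is good to about 2 mm. A picture is of the moment at which its call begins: read the wrist's pose just before it. camera_info takes no time and is no camera call; for the wrist camera it gives the pose at the moment of the call.
- manip.sign_off(): hands the job in; it is judged then, once.
The state is a dict: "t": time; "q": joint angles; "qvel": joint speeds; "joint_torque": joint torques, N m; "tool_pos": TCP position; "ee_rot": TCP orientation; "ft_force": force on the tool from outside, world axes, zero at the start; "moment": the same for the moment, N m; "finger_gap": finger opening in m; "grip_force": force on a finger pad.
Only numpy, scipy, OpenCV 4.12 (cv2) and the standard library are available. Lean on these libraries where they do the work, as an engineer would, in place of code of your own. Each camera call takes 0.05 s, during which the arm holds its last target. There are 200 camera calls.

## Working session

There is one attempt and no reset: what is moved stays moved. The work goes in short steps, Python scripts to look and compute and a tool call to move; the robot and the scene stay as the last step left them, time stands still between calls to the robot, and variables do not carry over. Pictures are saved under pics/ and viewed, at most 10 in all, crops included, and the job is handed in when it is done.

Besides the shell and the picture viewer there is one more tool, called after "Request:" by a JSON object that holds its "op" and its "data", one argument or row to a line. move_arm: Moves the arm, as the interface text tells. Its arguments: {"type":"object","properties":{"moves":{"type":"string"}},"required":["moves"]}

```bash
mkdir -p pics; cat > h.py <<'E'
import numpy as np, cv2
from station import telemetry, viewer, manip
def cam(n):
    i=viewer.camera_info(n); f=192/np.tan(np.radians(i['vfov'])/2)
    R=cv2.Rodrigues(np.array(i['rvec'],float))[0]; return f,i['cx'],i['cy'],R,np.array(i['tvec'],float)
def ray(n,u,v,z):
    f,cx,cy,R,t=cam(n); c=-R.T@t; d=R.T@np.array([(u-cx)/f,(v-cy)/f,1]); return c+d*(z-c[2])/d[2]
def proj(n,p):
    f,cx,cy,R,t=cam(n); q=R@np.array(p)+t; return f*q[0]/q[2]+cx, f*q[1]/q[2]+cy
def save(n,fn):
    im=viewer.grab_frame(n); cv2.imwrite('pics/'+fn,im[:,:,::-1]); return im
E
python3 - <<'E'
from h import *
a=save('top','top.png');b=save('scene','scene.png')
cv2.imwrite('pics/both.png',cv2.resize(np.hstack([a,b])[:,:,::-1],(800,300)))
for n in('top','scene'):
  f,cx,cy,R,t=cam(n);print(n,f,cx,cy,-R.T@t)
print(telemetry.read_state())
E
```

```text
top 410.6863392423162 257.50066484845 196.3935464625414 [ 0.5343727  -0.16095828  0.98843323]
scene 427.7656489951228 254.4313441431912 188.70459050807926 [0.2236145  0.26653744 0.69805912]
{'t': 0.1, 'q': array([-1.22360988e+00,  3.51204747e-01,  1.65233626e+00, -1.00778236e-05,
        1.13911109e+00, -8.45691672e-02]), 'qvel': array([-0.00012377,  0.00023384, -0.00244236,  0.00115702,  0.00205773,
       -0.00053026]), 'joint_torque': array([ 6.78310862e-04, -5.06829965e+01, -2.91869491e+01, -1.01810315e-04,
        2.69766271e-03,  3.03241370e-05]), 'tool_pos': array([ 0.23010273, -0.49926179,  0.25580904]), 'ee_rot': array([ 9.76788150e-01,  2.14206976e-01, -7.38933535e-05, -5.24561563e-04]), 'ft_force': array([ 0.31832988, -0.47257177, -0.3977116 ]), 'moment': array([-0.04096949,  0.02121976, -0.03368099]), 'grip_force': 0.0, 'finger_gap': 0.08539305045598244}
```

View pics/top.png

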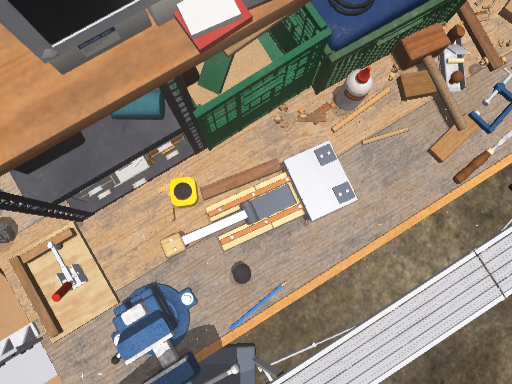

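View pics/scene.png

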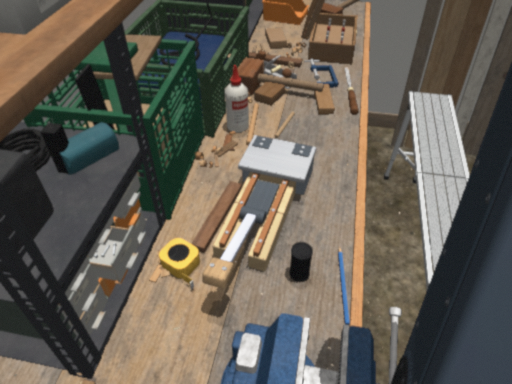

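The top view shows the pad near (173,245), the toe plate near (272,204), the flap around (320,180), the tape at (182,191) and the tin at (241,272). The scene view agrees, with the pad at (222,270). I'll take a closer look and make the measurements.

```bash
python3 - <<'E'
from h import *
a=cv2.imread('pics/top.png');b=cv2.imread('pics/scene.png')
A=cv2.resize(a[130:280,155:365],(798,570),interpolation=cv2.INTER_CUBIC); cv2.imwrite('pics/c1.png',A)
for u,v,z in[(173,245,.112),(272,204,.05),(182,191,.035),(241,272,.075),(320,180,.07)]: print(u,v,ray('top',u,v,z).round(3))
hsv=cv2.cvtColor(a,cv2.COLOR_BGR2HSV);print(hsv[245,168:180])
for du,dv in((0,0),(50,0),(0,50)): print(ray('top',200+du,200+dv,0).round(3))
E
```

```text
173 245 [ 0.545 -0.003  0.112]
272 204 [ 0.634 -0.219  0.05 ]
182 191 [ 0.671 -0.011  0.035]
241 272 [ 0.483 -0.145  0.075]
320 180 [ 0.684 -0.329  0.07 ]
[[ 19 100 243]
 [ 19 100 242]
 [ 19 102 241]
 [ 19 102 241]
 [ 19 102 241]
 [ 19 100 242]
 [ 19  99 243]
 [ 19 100 244]
 [ 20  99 244]
 [ 20 100 243]
 [ 20 100 242]
 [ 19 102 240]]
[ 0.653 -0.048  0.   ]
[ 0.65  -0.169  0.   ]
[ 0.533 -0.047  0.   ]
```

View pics/c1.png

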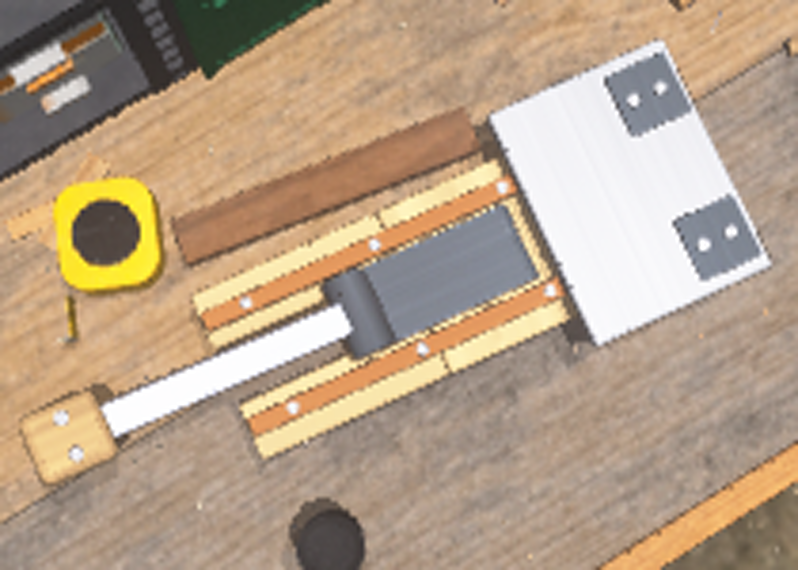

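The crop (×3.8, offset 155,130) shows the flap corners at (490,122), (597,345), (770,265) and (662,42). The toe tip edge runs (505,205)–(540,280), and the pad centre is about (70,437).

```bash
python3 - <<'E'
from h import *
P=lambda u,v,z: ray('top',155+u/3.8,130+v/3.8,z)
fl=[P(*c,.07) for c in[(490,122),(597,345),(770,265),(662,42)]]
print([np.linalg.norm(fl[i]-fl[i-1]).round(4) for i in range(4)])
d=(fl[2]+fl[3]-fl[0]-fl[1])[:2];d/=np.linalg.norm(d)
w=(fl[0]-fl[1])[:2];w/=np.linalg.norm(w)
lip=(fl[0]+fl[1])/2
toe=(P(505,205,.05)+P(540,280,.05))/2
pad=P(70,437,.112)
e=(toe-pad)[:2];print('dirs',d,np.degrees(np.arctan2(d[1],d[0])),np.degrees(np.arctan2(w[1],w[0]))-90,'lever',np.degrees(np.arctan2(e[1],e[0])),np.linalg.norm(e))
# rails: screws top z=.054
s=[P(*c,.054) for c in[(247,302),(374,244),(502,187),(293,407),(422,348),(550,289)]]
r=(s[2]-s[0]+s[5]-s[3])[:2];print('rail',np.degrees(np.arctan2(r[1],r[0])));mid=np.mean(s,0);print('mid',mid)
print('lip',lip,'toe',toe,'pad',pad)
r/=np.linalg.norm(r);n=np.array([-r[1],r[0]])
for q in(lip,toe,pad,P(330,540,.075),P(108,235,.035)): print((q[:2]-lip[:2])@r,(q[:2]-mid[:2])@n)
E
```

```text
[np.float64(0.1161), np.float64(0.1476), np.float64(0.1147), np.float64(0.1493)]
dirs [ 0.3988375  -0.91702162] -66.49447494408851 -66.623142482607 lever -67.12029877595978 0.2852986191125602
rail -66.9010078949504
mid [ 0.62520676 -0.19062041  0.054     ]
lip [ 0.65926463 -0.27729763  0.07      ] toe [ 0.65626482 -0.26703551  0.05      ] pad [ 0.54534141 -0.00418327  0.112     ]
0.0 -0.002677889014752825
-0.010616280153195459 -0.001411158238574826
-0.2959128096567866 -0.000319223835665955
-0.18948018238212985 -0.11367878942979819
-0.238544003405929 0.10957297303264742
```

Request:
{"op": "move_arm", "data": {
  "moves": "6.2 -4.8 0 0 0 0.026 0;12.4 -9.6 0 0 0 0.026 0;18.6 -14.4 0 0 0 0.026 0;24.8 -19.2 0 0 0 0.026 0;31 -24 0 0 0 0.026 0;37.2 -28.8 0 0 0 0.026 0;43.4 -33.6 0 0 0 0.026 0;49.4 -38.5 0 0 0 0.026 0"
}}

```text
t: 0.9
tool_pos: [0.4151, -0.1426, 0.2563]
ee_rot: [0.98, 0.201, 0.0, 0.0]
ft_force: [0.5, -0.2, -0.3]
finger_gap: -0.0002
grip_force: 0.0
```

Request:
{"op": "move_arm", "data": {
  "moves": "5 -4 0 0 0 0 0;10 -8 0 0 0 0 0;14 -12 3 0 0 0 0;17 -14.2 6 0 0 0 0;17 -14.2 8 0 0 0 0;17 -14.2 8 0 0 0 0;17 -14.2 8 0 0 0 0;17 -14.2 8 0 0 0 0"
}}

```text
t: 1.7
tool_pos: [0.515, 0.0523, 0.1773]
ee_rot: [0.98, 0.201, 0.001, 0.0]
ft_force: [-0.1, 0.2, -0.3]
finger_gap: -0.0001
grip_force: 0.0
```

```bash
python3 - <<'E'
from h import *
print(telemetry.read_state()['tool_pos'])
a=save('scene','s2.png');b=save('wrist','w2.png')
c=cv2.resize(a[180:330,130:330],(400,300),interpolation=cv2.INTER_CUBIC)
cv2.imwrite('pics/c2.png',np.hstack([c,cv2.resize(b,(400,300))])[:,:,::-1])
p=np.array([.545,-.004,.112]);r=np.array([.393,-.92,0])
print(proj('scene',p),proj('scene',p-r*.025-[0,0,.008]),proj('wrist',p))
E
```

```text
[0.51500762 0.05230849 0.17733017]
(np.float64(220.73165019621558), np.float64(267.16298462124115)) (np.float64(215.37495796881703), np.float64(282.1845579872278)) (np.float64(360.2663191056377), np.float64(214.76803672657562))
```

View pics/c2.png

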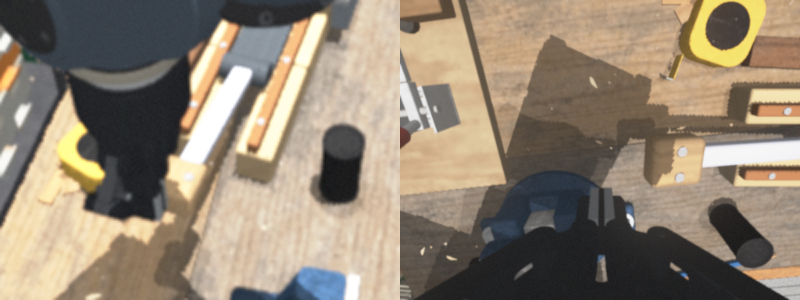

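The gripper is behind the pad and clear of it. In the wrist view the pad's top face is centred at about (676,160) of the composite. I'll check its lateral alignment.

```bash
python3 - <<'E'
from h import *
s=telemetry.read_state()['tool_pos']
p=ray('wrist',276*1.28,160*1.28,.112);print(p)
x=np.array([.919,.394]);y=np.array([.394,-.919])
for q in(p[:2],np.array([.545,-.004])): print((q-s[:2])@x,(q-s[:2])@y)
E
```

```text
[0.54914199 0.00321932 0.112     ]
0.012019946729178282 0.05831931177277758
0.0053690465281473415 0.06332192803533573
```

Request:
{"op": "move_arm", "data": {
  "moves": "0.8 0 2.5 0 0 0 0;0.8 0 5 0 0 0 0;0.8 0 5.5 0 0 0 0;0.8 0 5.5 0 0 0 0;0.8 0.8 5.5 0 0 0 0;0.8 1.4 5.5 0 0 0 0;0.8 1.8 5.5 0 0 0 0;0.8 1.8 5.5 0 0 0 0"
}}

```text
t: 2.6
tool_pos: [0.5297, 0.0389, 0.1218]
ee_rot: [0.98, 0.201, 0.0, 0.0]
ft_force: [-0.0, -0.1, 0.1]
finger_gap: -0.0003
grip_force: 0.0
```

Request:
{"op": "move_arm", "data": {
  "moves": "0 0.3 0 0 0 0 0;0 0.6 0 0 0 0 0;0 0.9 0 0 0 0 0;0 1.2 0 0 0 0 0;0 1.5 0 0 0 0 0;0 1.5 0 0 0 0 0"
}}

```text
t: 3.2
tool_pos: [0.535, 0.026, 0.1212]
ee_rot: [0.98, 0.201, -0.0, -0.0]
ft_force: [-1.4, 2.9, -0.0]
finger_gap: -0.0001
grip_force: 1.9
```

```bash
python3 - <<'E'
from h import *
s=telemetry.read_state();print(s['tool_pos'],s['ft_force'])
a=save('top','t3.png');b=save('wrist','w3.png');c=cv2.resize(a[130:280,155:355],(400,300),interpolation=cv2.INTER_CUBIC)
cv2.imwrite('pics/c3.png',np.hstack([c,cv2.resize(b,(400,300))])[:,:,::-1])
E
```

```text
[0.53495523 0.02603028 0.12122204] [-1.39984405  2.93340507 -0.04860629]
```

View pics/c3.png

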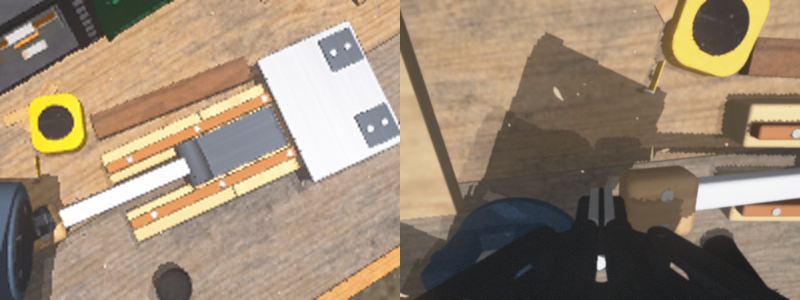

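The fingertips are centred on the pad's rear face and pushing with about 3 N. The path ahead is clear, so I'll carry on until it stops.

Request:
{"op": "move_arm", "data": {
  "moves": "0 0.3 0 0 0 0 0;0 0.6 0 0 0 0 0;0 0.9 0 0 0 0 0;0 1.2 0 0 0 0 0;0 1.5 0 0 0 0 0;0 1.8 0 0 0 0 0;0 2.1 0 0 0 0 0"
}}

```text
t: 4.0
tool_pos: [0.5432, 0.0069, 0.1212]
ee_rot: [0.979, 0.202, -0.0, -0.0]
ft_force: [-2.5, 7.5, 2.7]
finger_gap: 0.0
grip_force: 3.6
```

Request:
{"op": "move_arm", "data": {
  "moves": "0 0.2 0 0 0 0 0;0 0.4 0 0 0 0 0;0 0.6 0 0 0 0 0;0 0.8 0 0 0 0 0"
}}

```text
t: 4.4
tool_pos: [0.5449, 0.0023, 0.1211]
ee_rot: [0.98, 0.201, -0.002, -0.003]
ft_force: [-13.4, 36.0, 11.9]
finger_gap: -0.0001
grip_force: 20.4
```

```bash
python3 - <<'E'
from h import *
s=telemetry.read_state();print(s['tool_pos'],s['ft_force'])
a=save('top','t4.png');b=save('scene','s4.png');c=cv2.resize(a[130:280,155:355],(400,300),interpolation=cv2.INTER_CUBIC)
cv2.imwrite('pics/c4.png',np.hstack([c,cv2.resize(b[130:280,170:370],(400,300))])[:,:,::-1])
E
```

```text
[0.54485265 0.00226362 0.1211175 ] [-13.39514022  36.02667898  11.92818769]
```

View pics/c4.png

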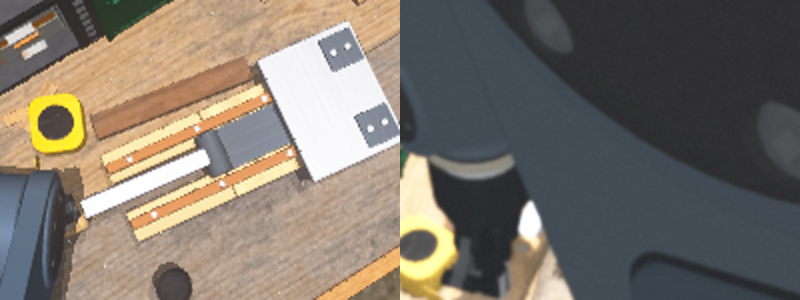

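```bash
python3 - <<'E'
from h import *
P=lambda u,v,z: ray('top',155+u/2,130+v/2,z)
r=np.array([.393,-.92])
h=P(213,155,.066);l=(P(258,60,.07)+P(317,182,.07))/2
print(h,l,(l-h)[:2]@r)
h0=ray('top',155+360/3.8,130+313/3.8,.066);print((h-h0)[:2]@r)
E
```

```text
[ 0.62467102 -0.19395847  0.066     ] [ 0.66143423 -0.27900401  0.07      ] 0.09268982929038742
0.02873674264743276
```

The lever stopped hard at about 38 N. The pad has travelled to the predicted home position and the toe is under the lip. I'll back off, rise, and come over the pad.

Request:
{"op": "move_arm", "data": {
  "moves": "0 -1 0 0 0 0 0;0 -2.5 0 0 0 0 0;0 -2.5 -2.5 0 0 0 0;0 -2.5 -4.5 0 0 0 0;0 -0.5 -4.5 0 0 0 0;0 2 -4.5 0 0 0 0;0 3.2 -4.5 0 0 0 0;0 3.2 -4.5 0 0 0 0"
}}

```text
t: 5.3
tool_pos: [0.5595, -0.031, 0.1661]
ee_rot: [0.98, 0.201, 0.0, 0.0]
ft_force: [0.4, 0.4, -0.1]
finger_gap: -0.0002
grip_force: 0.0
```

```bash
python3 - <<'E'
from h import *
s=telemetry.read_state();print(s['tool_pos'],s['ft_force'])
b=save('wrist','w5.png');cv2.imwrite('pics/c5.png',b[:,:,::-1])
E
```

```text
[ 0.55945502 -0.03097004  0.1661027 ] [ 0.38372059  0.41152417 -0.11756331]
```

View pics/c5.png

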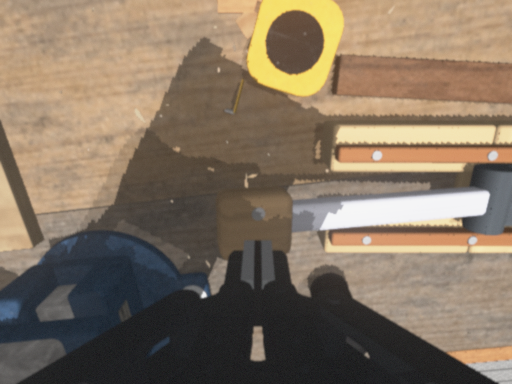

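The fingertips are centred over the pad, which spans (218–292, 190–255), and the lever hasn't moved. Now I'll press down along its arc.

Request:
{"op": "move_arm", "data": {
  "moves": "0 0 1.2 0 0 0 0;0 0 2.2 0 0 0 0;0 -0.1 3 0 0 0 0;0 -0.2 3.7 0 0 0 0;0 -0.4 4.4 0 0 0 0;0 -0.4 4.4 0 0 0 0"
}}

```text
t: 5.95
tool_pos: [0.5576, -0.0261, 0.1219]
ee_rot: [0.979, 0.202, -0.0, -0.0]
ft_force: [-1.2, 0.9, 8.8]
finger_gap: -0.0001
grip_force: 4.0
```

Request:
{"op": "move_arm", "data": {
  "moves": "0 -0.2 0.8 0 0 0 0;0 -0.3 1.6 0 0 0 0;0 -0.4 2.4 0 0 0 0;0 -0.5 3.2 0 0 0 0;0 -0.6 4 0 0 0 0;0 -0.6 4 0 0 0 0"
}}

```text
t: 6.55
tool_pos: [0.5549, -0.02, 0.0817]
ee_rot: [0.979, 0.202, -0.0, -0.001]
ft_force: [-3.0, 5.4, 4.3]
finger_gap: -0.0002
grip_force: 3.0
```

```bash
python3 - <<'E'
from h import *
a=save('top','t6.png');b=save('wrist','w6.png')
c=cv2.resize(a[130:280,155:355],(400,300),interpolation=cv2.INTER_CUBIC)
cv2.imwrite('pics/c6.png',np.hstack([c,cv2.resize(b,(400,300))])[:,:,::-1])
E
```

```text
(no output)
```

View pics/c6.png

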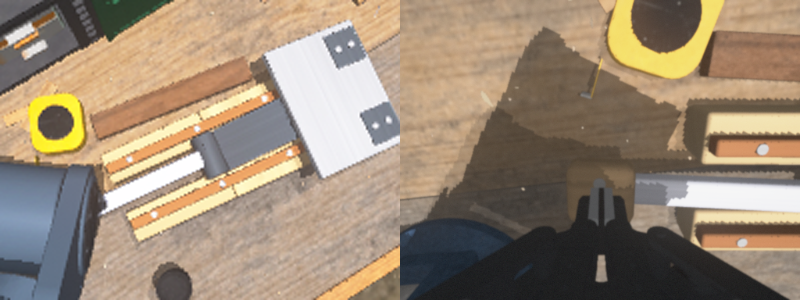

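The flap is rising, with the lip edge shifted to (265,55). The fingertips are still mid-pad and the lever is in its rails. Continuing down to the bench.

Request:
{"op": "move_arm", "data": {
  "moves": "0 -0.1 0.7 0 0 0 0;0 -0.2 1.4 0 0 0 0;0 -0.2 2 0 0 0 0;0 -0.2 2.5 0 0 0 0;0 -0.2 2.5 0 0 0 0"
}}

```text
t: 7.15
tool_pos: [0.5549, -0.0192, 0.0571]
ee_rot: [0.979, 0.202, 0.001, 0.0]
ft_force: [1.4, -0.1, 2.8]
finger_gap: 0.0002
grip_force: 1.4
```

Request:
{"op": "move_arm", "data": {
  "moves": "0 0 0.2 0 0 0 0;0 0 0.4 0 0 0 0;0 0 0.6 0 0 0 0;0 0 0.6 0 0 0 0"
}}

```text
t: 7.55
tool_pos: [0.5556, -0.0195, 0.0556]
ee_rot: [0.979, 0.202, 0.001, 0.001]
ft_force: [-19.3, -0.8, 60.1]
finger_gap: -0.0003
grip_force: 30.0
```

The pad is on the bench. I'll ease to a moderate press and check.

Request:
{"op": "move_arm", "data": {
  "moves": "0 0 -0.2 0 0 0 0;0 0 -0.25 0 0 0 0;0 0 -0.25 0 0 0 0;0 0 -0.25 0 0 0 0"
}}

```text
t: 7.95
tool_pos: [0.5554, -0.0193, 0.0562]
ee_rot: [0.979, 0.202, 0.001, 0.001]
ft_force: [-9.0, -0.5, 32.6]
finger_gap: 0.0001
grip_force: 16.4
```

```bash
python3 - <<'E'
from h import *
a=save('top','t7.png');b=save('wrist','w7.png')
c=cv2.resize(a[130:280,155:355],(400,300),interpolation=cv2.INTER_CUBIC)
cv2.imwrite('pics/c7.png',np.hstack([c,cv2.resize(b,(400,300))])[:,:,::-1])
s=telemetry.read_state();print(s['t'],s['tool_pos'],s['ft_force'])
P=lambda u,v,z: ray('top',155+u/2,130+v/2,z)
E
```

```text
8.05 [ 0.55536193 -0.01932105  0.05616428] [-9.88804926  0.03265059 32.37926359]
```

View pics/c7.png

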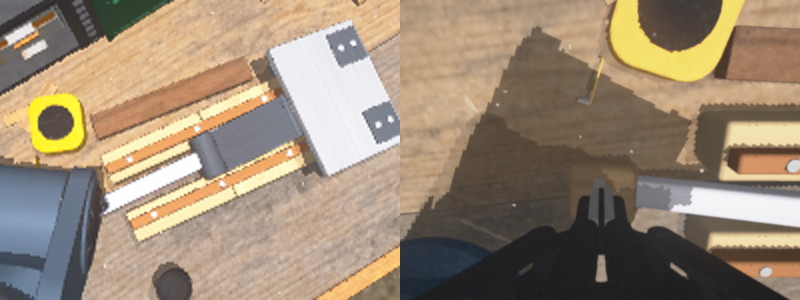

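The flap is up, the toe is under the lip, the pad is held on the bench at about 32 N and the bystanders haven't moved. Handing in.

```bash
python3 -c "
from h import *
print(manip.sign_off())"
```

```text
the job is handed in; nothing more can be done
None
```

I pushed the lever forward until it stopped hard (about 38 N), then pressed the pad down to the bench; I handed the job in holding it there at about 32 N, with the flap raised and the things lying around it unmoved.

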